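# Reset the pop-up clogging indicators of the oil filters in order

### The job

The oil filters have been cleaned: reset their popped-up clogging indicators by pushing the coloured caps down with a fingertip, lightly, until each is fully home - first the red cap, then the yellow, then the blue. Leave the green cap popped up, because that filter has not been cleaned yet. Do not pick up, tip or push the filters about, and leave the loose gear, bearing and nut where they are.

Things in the scene. Friction and masses are not known exactly. Their poses are not given: they have to be found in the camera images.
- cap_red (a point): centre of the flat top of the red indicator cap, a red plastic disc 26 mm across and 10 mm thick on the top middle of its oil filter. Its top stands 70 mm above the bench when popped up fully, 60 mm when pushed home.
- indicator_red (a joint): how far the red cap is pushed down, in m: 0 popped up fully, 0.010 home on its stop. It slides straight down against about 3 N of friction, has no spring and stays where it is left; the stop is rigid. Starts between 0 and 0.002.
- filter_red: the small aluminium oil filter with the red cap: round, ribbed, 54 mm across (foot 68 mm), 48 mm high without the cap, two pipe ports along its own x axis, 80 mm over the ports. Loose on the bench, 0.6 to 1.0 kg. Origin: centre of its underside, z up.
- cap_yellow (a point): centre of the flat top of the yellow indicator cap, a yellow plastic disc 26 mm across and 10 mm thick on the top middle of its oil filter. Its top stands 70 mm above the bench when popped up fully, 60 mm when pushed home.
- indicator_yellow (a joint): how far the yellow cap is pushed down, in m: 0 popped up fully, 0.010 home on its stop. It slides straight down against about 3 N of friction, has no spring and stays where it is left; the stop is rigid. Starts between 0 and 0.002.
- filter_yellow: the small aluminium oil filter with the yellow cap: round, ribbed, 54 mm across (foot 68 mm), 48 mm high without the cap, two pipe ports along its own x axis, 80 mm over the ports. Loose on the bench, 0.6 to 1.0 kg. Origin: centre of its underside, z up.
- cap_blue (a point): centre of the flat top of the blue indicator cap, a blue plastic disc 26 mm across and 10 mm thick on the top middle of its oil filter. Its top stands 70 mm above the bench when popped up fully, 60 mm when pushed home.
- indicator_blue (a joint): how far the blue cap is pushed down, in m: 0 popped up fully, 0.010 home on its stop. It slides straight down against about 3 N of friction, has no spring and stays where it is left; the stop is rigid. Starts between 0 and 0.002.
- filter_blue: the small aluminium oil filter with the blue cap: round, ribbed, 54 mm across (foot 68 mm), 48 mm high without the cap, two pipe ports along its own x axis, 80 mm over the ports. Loose on the bench, 0.6 to 1.0 kg. Origin: centre of its underside, z up.
- cap_green (a point): centre of the flat top of the green indicator cap, a green plastic disc 26 mm across and 10 mm thick on the top middle of its oil filter. Its top stands 70 mm above the bench when popped up fully, 60 mm when pushed home.
- indicator_green (a joint): how far the green cap is pushed down, in m: 0 popped up fully, 0.010 home on its stop. It slides straight down against about 3 N of friction, has no spring and stays where it is left; the stop is rigid. Starts between 0 and 0.002.
- filter_green: the small aluminium oil filter with the green cap: round, ribbed, 54 mm across (foot 68 mm), 48 mm high without the cap, two pipe ports along its own x axis, 80 mm over the ports. Loose on the bench, 0.6 to 1.0 kg. Origin: centre of its underside, z up.
- sprocket: loose steel dog gear, 53 mm across, 21 mm high, lying flat; bystander. Origin: centre of its underside.
- bearing: loose ball bearing, 45 mm across, 14 mm high, lying flat; bystander. Origin: centre of its underside.
- nut: loose steel nut, 27 mm across, 12 mm high; bystander. Origin: centre of its underside.
Not all that is in view belongs to the job. What is shaped like the filter_yellow but orange or purple is not meant.

How it is judged:
On the way, in this order (a step that is already met when the one before it is completed fails the run):
1. the red cap is pushed home, the yellow and blue still up (value of joint indicator_red above 0.0075 m and value of joint each of indicator_yellow, indicator_blue below 0.005 m), for 0.1 s.
2. then the yellow cap is pushed home, the blue still up (value of joint each of indicator_red, indicator_yellow above 0.0075 m and value of joint indicator_blue below 0.005 m), for 0.1 s.
3. then the blue cap is pushed home (value of joint each of indicator_red, indicator_yellow, indicator_blue above 0.0075 m), for 0.1 s.
At the end, for the whole second after the job is handed in: Red, yellow and blue caps are within 2.5 mm of their stops, the green cap is less than 4 mm down, all filters stand upright (3 degrees), at rest and within 20 mm of where they started, and the gear, bearing and nut within 20 mm of where they lay (all of step 3 and value of joint indicator_green below 0.004 m and angle between each of filter_red, filter_yellow, filter_blue, filter_green's own z axis and vertical below 0.05 rad and distance of each of filter_red, filter_yellow, filter_blue, filter_green, sprocket, bearing, nut from where it was at the start of the episode below 0.02 m and linear speed of each of filter_red, filter_yellow, filter_blue, filter_green below 0.01 m/s); the robot touches nothing.
It fails at once if the yellow cap is pushed down before the red is home, or the blue before the red and yellow are home ((value of joint indicator_yellow above 0.005 m and value of joint indicator_red below 0.006 m) or (value of joint indicator_blue above 0.005 m and value of joint any of indicator_red, indicator_yellow below 0.006 m)).
It fails at once if the green cap is pushed down (4 mm or more) (value of joint indicator_green above 0.004 m).
It fails at once if a filter is pressed or struck hard (more than 35 N) (contact force between any of the arm, the fingers and filter_red above 35 N or contact force between any of the arm, the fingers and filter_yellow above 35 N or contact force between any of the arm, the fingers and filter_blue above 35 N or contact force between any of the arm, the fingers and filter_green above 35 N).
It fails at once if a filter is lifted (8 mm), tipped (15 degrees) or shoved more than 20 mm (height (world z) of any of filter_red, filter_yellow, filter_blue, filter_green above 0.008 m or angle between any of filter_red, filter_yellow, filter_blue, filter_green's own z axis and vertical above 0.26 rad or distance of any of filter_red, filter_yellow, filter_blue, filter_green from where it was at the start of the episode above 0.02 m).
It fails at once if the gear, bearing or nut is moved more than 20 mm (distance of any of sprocket, bearing, nut from where it was at the start of the episode above 0.02 m).
It also fails if it takes over 51 s, if anything falls off the work surface, if the arm or the gripper's body presses on something with over 40 N, if the wrist force passes 120 N, or if a joint passes its speed limit or range.

### The arm

A 6-joint arm with a two-finger parallel gripper is mounted at the origin on a cart in front of the work surface, level with it; the furniture and walls round the work are solid. World frame = base frame: x ahead of the robot, y to its left, z up, the work surface at z = 0. Lengths are in m, angles in rad, forces in N, time in s.
With the tool pointing down it reaches from about 0.375 to 0.9 m from the base axis. Payload 3.1 kg.
Tool frame: the origin (TCP) lies midway between the tips of the shut fingers; the grasp point (between the pads) lies 19 mm behind it; z points along the fingers, y is the line along which they close (so a half turn about z gives the same grasp; the last joint's range is limited). The gripper opens to 85 mm and grips with 20 to 120 N. Pads are 22 mm wide; open, the fingers measure 114 mm over their backs; the gripper's body (76 mm by 85 mm) begins 54 mm behind the grasp point. The pads swing forward as they close: fully open they stand 13 mm farther back than shut.
Start: joints at [1.169, 0.527, 1.433, -0, 1.181, -0.178], TCP at [0.139, 0.609, 0.231] pointing down, gripper open.
Joint ranges: [-3.08, 3.08], [-0.75, 2.2], [0.22, 2.44], [-1.43, 4.57], [0, 2.65], [-2.85, 2.85]. Speed limits (rad/s): [2.79, 2.79, 3.14, 3.14, 3.14, 3.14].

### API

Orientations are given as a unit quaternion [x, y, z, w].
In Python, from station import manip gives the robot as it stands.
- The arm moves only by the tool step_arm, never from a script. Its argument "targets" is text: rows parted by semicolons, each of 4 numbers parted by spaces: the shift along the tool's x, y, z in mm, then the turn about the tool's z in degrees. A call has 1 to 12 rows; each row is the pose to reach, as a shift and turn from the pose commanded when the call began, along the tool's axes at that moment; what a row does not reach only later rows make up. A row lasts 1/10 s, in which the tool goes at most 50 mm and 8.59 degrees, less where a joint would pass 70% of its speed; a pose out of reach is approached as far as the arm can. A call with a gripper value outside its range is refused whole. "gripper" is the closure, from 0 (fully open) to 1 (shut), set as the call begins (left out, the last holds). The fingers move at their own pace and stop on an object; "squeeze" is the grip in N (left out, the last holds). Time passes only in rows, so rows that repeat a pose let the fingers close. It gives the time, the measured TCP pose, the force, the opening and the grip force at its end, in the units of the state.
- manip.sense(): the state, without advancing time (a new reading comes with each control period).
- manip.snapshot(name): name is "scene" or "top" or "wrist"; returns the picture (384x512x3 uint8, red, green, blue); there is no depth.
- manip.get_calibration(name): a dict with "fov_y" (degrees; the focal length in pixels is half the picture's height over the tangent of half this angle, whatever the lens; pixels are square), "cx", "cy" (the principal point, pixels), "k1" (the pictures are not rectified: a ray, as slopes to the right and down, at radius r is drawn at 1 + k1 r^2 times it, then the intrinsics apply), "extrinsics" (4x4, takes a point from camera to world coordinates); the wrist camera has in their place "tool_from_camera" (4x4, takes a point from camera to tool coordinates, whose origin is the TCP and whose axes are the flange's). Camera axes: x right, y down, z forward; pixel columns grow to the right and rows downward; lengths in m; the calibration is good to about 2 mm. A picture is of the moment at which its call begins: read the wrist's pose just before it. get_calibration takes no time and is no camera call.
- manip.sign_off(): hands the job in; it is judged then, once.
Trained networks look in the newest picture that a camera, given by its name, has taken for a name from the list of things; names that differ only in an ending like _2 or _b are one class to them, and where a whole thing is asked for, a point or a joint stands for the part that bears it (a point fixed in the world has none). Each returns a list of dicts, best first, with "p" (0 to 1); they miss things now and then, are a little off and sometimes report something else, mostly with a low value. They report only what shows in the picture. A call takes as long as a camera call. They do not tell look-alikes from the thing itself.
- manip.recognise(camera, query): "position" ([column, row] in pixels, amid what is visible of it).
- manip.masks_of(camera, query): "pixels" (384x512 bool, what is visible of it) and "position" ([column, row] in pixels, amid what is visible of it).
- manip.mark_of(camera, query): "position" ([column, row] in pixels: a listed point, or the origin of a listed thing).
The state is a dict: "t": time; "q": joint angles; "qd": joint speeds; "tau": joint torques, N m; "tcp_pos": TCP position; "tool_rot": TCP orientation; "force": force on the tool from outside, world axes, zero at the start; "ft_torque": the same for the moment, N m; "finger_gap": opening from 0.0 (shut) to 1.0 (fully open); "gripper_force": force on a finger pad.
Only numpy, scipy, OpenCV 4.12 (cv2) and the standard library are available. Lean on these libraries where they do the work, as an engineer would, in place of code of your own. Each camera call takes 0.05 s, during which the arm holds its last target. There are 200 camera calls.

## Working session

There is one attempt and no reset: what is moved stays moved. The work goes in short steps, Python scripts to look and compute and a tool call to move; the robot and the scene stay as the last step left them, time stands still between calls to the robot, and variables do not carry over. Pictures are saved under pics/ and viewed, at most 10 in all, crops included, and the job is handed in when it is done.

Besides the shell and the picture viewer there is one more tool, called after "Request:" as name(argument=value, ...) on one line, values as JSON. step_arm: Moves the arm, as the interface text tells. Its arguments: {"type":"object","properties":{"targets":{"type":"string"},"gripper":{"type":"number"},"squeeze":{"type":"number"}},"required":["targets"]}

```bash
mkdir -p pics; cat > h.py <<'E'
from station import manip
import numpy as np, cv2
from scipy.spatial.transform import Rotation as R
def cam(n,s=None):
    c=manip.get_calibration(n); f=192/np.tan(np.radians(c["fov_y"])/2)
    if n=="wrist":
        T=np.eye(4);T[:3,:3]=R.from_quat(s["tool_rot"]).as_matrix();T[:3,3]=s["tcp_pos"]
        E=T@np.array(c["tool_from_camera"])
    else: E=np.array(c["extrinsics"])
    return f,c["cx"],c["cy"],c["k1"],E
def ray(C,p):
    f,cx,cy,k,E=C; d=np.array([(p[0]-cx)/f,(p[1]-cy)/f]); u=d.copy()
    for _ in range(30): u=d/(1+k*(u@u))
    v=E[:3,:3]@np.array([u[0],u[1],1]); return E[:3,3],v/np.linalg.norm(v)
def atz(C,p,z):
    o,v=ray(C,p); return o+v*(z-o[2])/v[2]
def tri(rs):
    A=np.zeros((3,3));b=np.zeros(3)
    for o,v in rs:
        P=np.eye(3)-np.outer(v,v);A+=P;b+=P@o
    return np.linalg.solve(A,b)
E
python3 - <<'E'
from h import *
s=manip.sense();print(s["t"],s["tcp_pos"],s["tool_rot"],s["force"],s["finger_gap"])
for n in("top","scene"):
    im=manip.snapshot(n);cv2.imwrite(f"pics/{n}.png",im[:,:,::-1]);C=cam(n);print(n,C[4][:3,3].round(3))
    for q in("cap_red","cap_yellow","cap_blue","cap_green"):
        for d in manip.mark_of(n,q): print(n,q,round(d["p"],2),np.round(d["position"],1),atz(C,d["position"],.069).round(4))
E
```

```text
0.0 [0.13838737 0.60872976 0.23033556] [ 1.11667632e-01  9.93744995e-01 -1.05842371e-03 -3.22630860e-04] [ 0.70877421  0.80957203 -0.04335815] 1.000834563090523
top [0.35  0.012 1.43 ]
top cap_red 0.6 [143.7 151.8] [0.5971 0.2864 0.069 ]
top cap_yellow 0.58 [118.4 242.8] [0.3427 0.3494 0.069 ]
top cap_yellow 0.48 [213.6 145.5] [0.6161 0.0901 0.069 ]
top cap_yellow 0.47 [382.  151.5] [ 0.5997 -0.3893  0.069 ]
top cap_yellow 0.18 [147.8 157.3] [0.5815 0.2747 0.069 ]
top cap_green 0.56 [145.1 148.9] [0.6054 0.2826 0.069 ]
top cap_green 0.37 [186.4 192.9] [0.4808 0.1653 0.069 ]
scene [-0.002 -0.901  0.631]
scene cap_red 0.47 [239.  157.5] [0.5821 0.2797 0.069 ]
scene cap_yellow 0.63 [280.9 176.8] [0.6229 0.0856 0.069 ]
scene cap_yellow 0.44 [160.1 165.5] [0.336  0.3542 0.069 ]
scene cap_blue 0.51 [204.2 156.8] [0.4858 0.345  0.069 ]
scene cap_blue 0.2 [207.7 177.7] [0.4321 0.1918 0.069 ]
scene cap_green 0.49 [225.6 178.3] [0.4765 0.1606 0.069 ]
```

View pics/top.png

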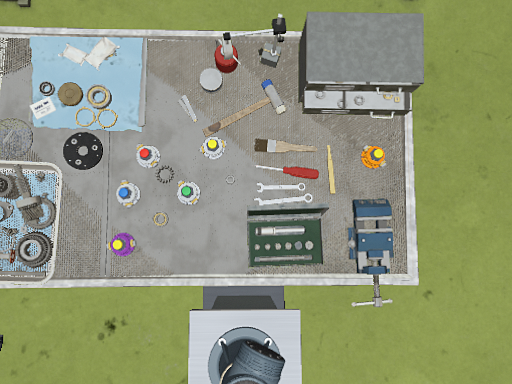

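View pics/scene.png

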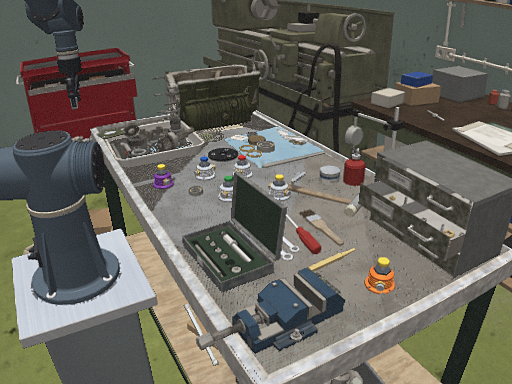

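The top view shows the silver filters' caps: red (147,154), yellow (212,146), blue (125,192) and green (187,190). Look-alikes with a yellow cap are purple (122,244) and orange (376,156), so yellow is the silver one at (212,146), scene view (280,178). The obstacles near the path are the gear (165,174), bearing (160,218) and nut (230,180), all low.

```bash
cat >> h.py <<'E'
HUE=dict(red=(0,8),yellow=(24,34),blue=(100,125),green=(48,80))
def blob(im,c,p,w):
    h=cv2.cvtColor(im,cv2.COLOR_RGB2HSV); lo,hi=HUE[c]
    m=(h[...,0]>=lo)&(h[...,0]<=hi)
    if c=="red": m|=h[...,0]>=172
    m&=(h[...,1]>130)&(h[...,2]>70)
    yy,xx=np.mgrid[:384,:512]; m&=(abs(xx-p[0])<w)&(abs(yy-p[1])<w)
    n,l,st,ce=cv2.connectedComponentsWithStats(m.astype(np.uint8))
    if n<2: return None
    i=1+np.argmax(st[1:,4]); return ce[i],st[i]
E
python3 - <<'E'
from h import *
T=cv2.imread("pics/top.png")[:,:,::-1].copy();S=cv2.imread("pics/scene.png")[:,:,::-1].copy()
for c,a,b in(("red",(147,154),(241,158)),("yellow",(212,146),(280,178)),("blue",(125,192),(205,158)),("green",(187,190),(229,178))):
    pa,sa=blob(T,c,a,12);pb,sb=blob(S,c,b,9)
    print(c,pa.round(1),sa,pb.round(1),sb,tri([ray(cam("top"),pa),ray(cam("scene"),pb)]).round(4),atz(cam("top"),pa,.069).round(4))
big=np.hstack([cv2.resize(T[125:215,100:240],None,fx=4,fy=4,interpolation=2)])
cv2.imwrite("pics/crop.png",big[:,:,::-1])
E
```

```text
red [143.9 152.8] [140 149   9   9  65] [241.5 157.1] [238 155   8   5  30] [0.5949 0.2866 0.0651] [0.5943 0.2858 0.069 ]
yellow [211.9 143.8] [208 140   9   9  64] [278.7 176.4] [275 175   8   5  26] [0.6213 0.0951 0.0667] [0.6209 0.0949 0.069 ]
blue [123.1 192.1] [119 188   9   9  67] [203.5 158.5] [200 157   8   4  26] [0.4827 0.342  0.0649] [0.483  0.3407 0.069 ]
green [186.  190.6] [182 186   9  10  64] [228.1 178.1] [224 176   9   5  34] [0.4877 0.1671 0.0642] [0.4873 0.1665 0.069 ]
```

View pics/crop.png

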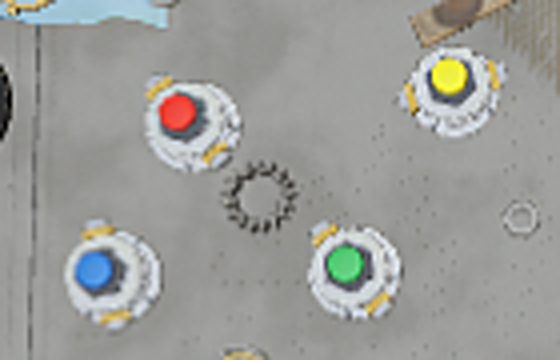

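The crop confirms it: four silver filters with red (178,113), yellow (449,75), blue (94,270) and green (345,265) caps.

```bash
cat >> h.py <<'E'
def sh(p):
    s=manip.sense(); M=R.from_quat(s["tool_rot"]).as_matrix()
    d=M.T@(np.array(p)-s["tcp_pos"])*1000
    print("t %.2f"%s["t"],"tcp",np.round(s["tcp_pos"],4),"shift",d.round(1),"F",np.round(s["force"],1),"tilt",M[:,2].round(4)); return d
E
python3 - <<'E'
from h import *
sh([.5945,.286,.2]);print(np.round(manip.get_calibration("wrist")["tool_from_camera"],3),manip.get_calibration("wrist")["fov_y"])
E
```

```text
t 0.50 tcp [0.1387 0.6094 0.2313] shift [-516.2 -214.1   31.3] F [ 0.1  0.4 -0.3] tilt [-0.e+00 -1.e-04 -1.e+00]
[[-0.001 -0.952 -0.306  0.077]
 [ 1.    -0.001  0.    -0.001]
 [-0.    -0.306  0.952 -0.143]
 [ 0.     0.     0.     1.   ]] 66.63651190605957
```

Request:
step_arm(targets="-45 -19 3;-90 -37 6;-135 -56 9;-180 -75 12;-225 -94 15;-270 -112 18;-315 -131 21;-360 -150 24;-405 -168 27;-450 -187 30;-490 -204 31;-516 -214 31", gripper=1)

```text
schema error: expected 4 numbers
```

Request:
step_arm(targets="0 0 0;0 0 0;0 0 0;0 0 0")

```text
schema error: expected 4 numbers
```

```bash
cat > look.py <<'E'
from h import *
import sys
c=sys.argv[1]; z=float(sys.argv[2]); w=int(sys.argv[4]) if len(sys.argv)>4 else 70
est=dict(red=(.5945,.286),yellow=(.621,.095),blue=(.483,.341),green=(.4875,.167))[c]
s=manip.sense();C=cam("wrist",s);im=manip.snapshot("wrist")
cv2.imwrite(f"pics/{sys.argv[3]}.png",im[:,:,::-1])
f,cx,cy,k,E=C;q=E[:3,:3].T@(np.array([*est,z])-E[:3,3]);u=q[:2]/q[2];u=u*(1+k*(u@u));p=u*f+[cx,cy]
b=blob(im,c,p,w)
print("expect",p.round(1),"found",b and (b[0].round(1),b[1]))
if b: P=atz(C,b[0],z); print(P.round(4)); o,v=ray(C,b[0]); print("ray",o.round(4).tolist(),v.round(5).tolist()); sh([P[0],P[1],z])
E
python3 look.py red .069 w1
```

```text
expect [129.4 471.2] found None
```

View pics/w1.png

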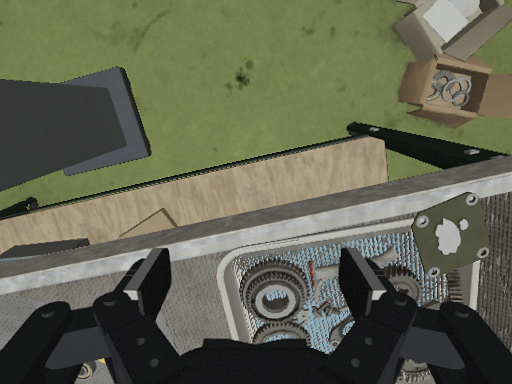

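The picture shows only the start pose over the parts tray (fingers open at (150,280) and (360,280)), because the moves were refused: each row also needs the turn.

Request:
step_arm(targets="-45 -19 3 0;-90 -37 6 0;-135 -56 9 0;-180 -75 12 0;-225 -94 15 0;-270 -112 18 0;-315 -131 21 0;-360 -150 24 0;-405 -168 27 0;-450 -187 30 0;-490 -204 31 0;-516 -214 31 0", gripper=1)

```text
t: 1.75
tcp_pos: [0.5972, 0.2836, 0.2001]
tool_rot: [0.113, 0.994, -0.0, 0.001]
force: [-0.6, 1.0, 0.1]
finger_gap: 0.001
gripper_force: 0.0
```

Request:
step_arm(targets="0 0 0 0;0 0 0 0;0 0 0 0;0 0 0 0")

```text
t: 2.15
tcp_pos: [0.593, 0.2873, 0.2004]
tool_rot: [0.111, 0.994, -0.0, -0.0]
force: [-0.6, -0.8, -0.1]
finger_gap: -0.001
gripper_force: 0.0
```

```bash
python3 look.py red .069 w2
```

```text
expect [254.2 185.5] found (array([252.6, 186.5]), array([240, 174,  26,  26, 522], dtype=int32))
[0.5951 0.2842 0.069 ]
ray [0.5175, 0.3036, 0.3438] [0.27091, -0.0678, -0.96021]
t 2.20 tcp [0.5931 0.2873 0.2005] shift [ -2.6  -2.6 131.5] F [ 0.2 -0.3 -1. ] tilt [-4.e-04  0.e+00 -1.e+00]
```

View pics/w2.png

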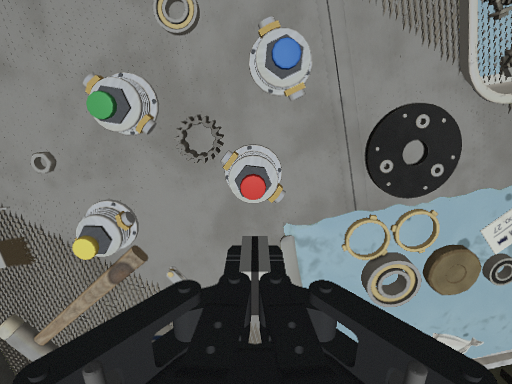

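The wrist view shows the red cap at (253,187), where it was expected, with the shut fingertips near (255,240). The path down is clear.

Request:
step_arm(targets="-2 -2 20 0;-2 -2 45 0;-2 -2 70 0;-2 -2 95 0;-2 -2 112 0;-2 -2 115 0;-2 -2 115 0;-2 -2 115 0")

```text
t: 3.0
tcp_pos: [0.5964, 0.2845, 0.0865]
tool_rot: [0.111, 0.994, 0.0, 0.001]
force: [-0.0, 0.5, 0.1]
finger_gap: -0.001
gripper_force: 0.0
```

```bash
python3 look.py red .069 w3 120
```

```text
expect [257.4 231.2] found (array([254.6, 226.4]), array([234, 211,  42,  35, 950], dtype=int32))
[0.5911 0.2851 0.069 ]
ray [0.5206, 0.3008, 0.2297] [0.39976, -0.08932, -0.91226]
t 3.05 tcp [0.5966 0.2844 0.0868] shift [ 5.6 -0.6 17.8] F [ 0.3 -0.1 -0.1] tilt [ 2.6e-03  7.0e-04 -1.0e+00]
```

View pics/w3.png

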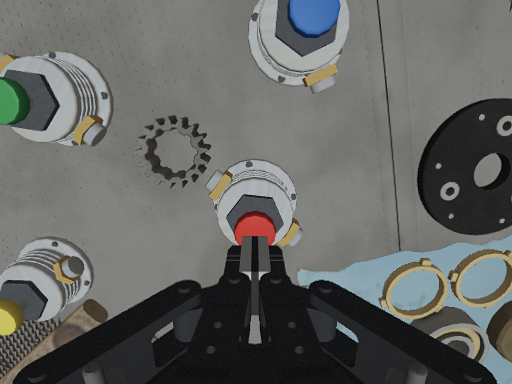

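The cap is centred at about (254,230), partly behind the fingertips, and agrees with the estimate to about 2 mm. I'll press slowly.

Request:
step_arm(targets="2 0 6 0;2 0 12 0;2 0 14 0;2 0 15 0;2 0 16 0;2 0 17 0;2 0 18 0;2 0 19 0;2 0 20 0;2 0 21 0;2 0 22 0")

```text
t: 4.15
tcp_pos: [0.5939, 0.2842, 0.0633]
tool_rot: [0.112, 0.994, -0.0, 0.0]
force: [-0.1, -0.8, 2.1]
finger_gap: 0.002
gripper_force: 1.5
```

Request:
step_arm(targets="0 0 0.7 0;0 0 1.4 0;0 0 2 0;0 0 2.5 0;0 0 2.5 0")

```text
t: 4.65
tcp_pos: [0.5939, 0.2843, 0.0607]
tool_rot: [0.112, 0.994, -0.0, 0.0]
force: [-0.9, -0.9, 1.0]
finger_gap: 0.003
gripper_force: 1.0
```

Request:
step_arm(targets="0 0 0.4 0;0 0 0.8 0;0 0 0.8 0")

```text
t: 4.95
tcp_pos: [0.5939, 0.2842, 0.0601]
tool_rot: [0.112, 0.994, -0.0, 0.0]
force: [-1.8, -1.7, 3.1]
finger_gap: 0.005
gripper_force: 1.7
```

Request:
step_arm(targets="0 0 0.4 0;0 0 0.4 0")

```text
t: 5.15
tcp_pos: [0.5939, 0.2842, 0.0601]
tool_rot: [0.112, 0.994, -0.0, 0.0]
force: [-1.6, -1.4, 5.6]
finger_gap: 0.001
gripper_force: 2.7
```

The force is rising without any travel, so red is home. Next I'll retreat and go above yellow.

```bash
python3 -c "
from h import *
sh([.621,.095,.16])"
```

```text
t 5.15 tcp [0.5939 0.2842 0.0601] shift [ -68.4 -178.5  -99.9] F [-1.6 -1.4  5.6] tilt [ 2.e-04 -1.e-04 -1.e+00]
```

Request:
step_arm(targets="0 0 -20 0;0 0 -60 0;0 0 -100 0;-13 -35 -100 0;-28 -75 -100 0;-44 -115 -100 0;-58 -150 -100 0;-68 -178 -100 0;-68 -178 -100 0;-68 -178 -100 0;-68 -178 -100 0")

```text
t: 6.25
tcp_pos: [0.6204, 0.0967, 0.1593]
tool_rot: [0.111, 0.994, 0.0, -0.0]
force: [0.3, 0.3, 0.3]
finger_gap: 0.002
gripper_force: 0.0
```

```bash
python3 look.py yellow .069 w4 60
```

```text
expect [253.4 198.1] found (array([248.4, 192.5]), array([237, 185,  29,  28, 102], dtype=int32))
[0.6153 0.092  0.069 ]
ray [0.5449, 0.113, 0.3027] [0.28713, -0.08595, -0.95403]
t 6.30 tcp [0.6203 0.097  0.1594] shift [ 3.8 -6.  90.4] F [0.1 0.4 0.1] tilt [-4.e-04  5.e-04 -1.e+00]
```

View pics/w4.png

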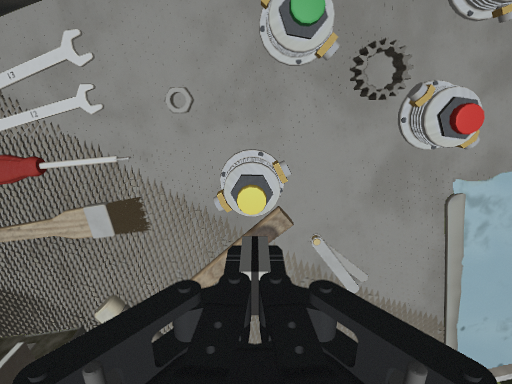

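The yellow cap on the silver filter is centred near (251,199), within about 3 mm of the tool axis. The red cap looks sunk at (466,118). Pressing yellow now.

Request:
step_arm(targets="-1 -3 25 0;-1 -3 55 0;-1 -3 75 0;-1 -3 84 0;-1 -3 86 0;-1 -3 87.5 0;-1 -3 89 0;-1 -3 90.5 0;-1 -3 92 0;-1 -3 93.5 0;-1 -3 95 0;-1 -3 96 0")

```text
t: 7.5
tcp_pos: [0.6217, 0.0925, 0.064]
tool_rot: [0.112, 0.994, 0.0, 0.001]
force: [0.5, 1.0, 3.9]
finger_gap: -0.004
gripper_force: 1.5
```

Request:
step_arm(targets="0 0 0.8 0;0 0 1.6 0;0 0 2.4 0;0 0 2.8 0;0 0 2.8 0")

```text
t: 8.0
tcp_pos: [0.6214, 0.0924, 0.0608]
tool_rot: [0.112, 0.994, 0.0, 0.0]
force: [1.5, 1.1, 3.6]
finger_gap: -0.0
gripper_force: 1.3
```

Request:
step_arm(targets="0 0 0.4 0;0 0 0.8 0;0 0 1.1 0;0 0 1.1 0")

```text
t: 8.4
tcp_pos: [0.6214, 0.0924, 0.0601]
tool_rot: [0.112, 0.994, 0.0, 0.001]
force: [3.1, 1.5, 5.5]
finger_gap: 0.002
gripper_force: 2.4
```

Yellow is home. On to blue.

```bash
python3 -c "
from h import *
sh([.483,.341,.16])"
```

```text
t 8.40 tcp [0.6214 0.0924 0.0601] shift [ 190.   211.7 -100. ] F [3.1 1.5 5.5] tilt [ 1.e-03 -1.e-04 -1.e+00]
```

Request:
step_arm(targets="0 0 -20 0;0 0 -60 0;0 0 -100 0;25 28 -100 0;55 61 -100 0;85 95 -100 0;115 128 -100 0;145 162 -100 0;170 189 -100 0;190 212 -100 0;190 212 -100 0;190 212 -100 0")

```text
t: 9.6
tcp_pos: [0.481, 0.341, 0.1587]
tool_rot: [0.111, 0.994, -0.001, -0.001]
force: [0.5, 0.7, 0.1]
finger_gap: 0.005
gripper_force: 0.0
```

Request:
step_arm(targets="0 0 0 0;0 0 0 0")

```text
t: 9.8
tcp_pos: [0.4832, 0.34, 0.1594]
tool_rot: [0.113, 0.994, -0.0, -0.0]
force: [0.6, -0.9, -0.3]
finger_gap: -0.001
gripper_force: 0.0
```

```bash
python3 look.py blue .069 w5 60
```

```text
expect [256.4 196.5] found (array([254.6, 196.8]), array([240, 182,  30,  30, 696], dtype=int32))
[0.4829 0.3395 0.069 ]
ray [0.4078, 0.3568, 0.3027] [0.30501, -0.0702, -0.94976]
t 9.85 tcp [0.4833 0.3401 0.1595] shift [ 0.2 -0.6 90.5] F [ 0.3 -0.1 -0.7] tilt [-6.e-04 -6.e-04 -1.e+00]
```

View pics/w5.png

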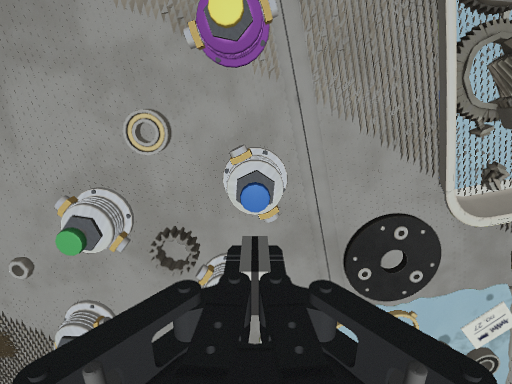

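The blue cap is at (255,197), under the tool axis; green at (70,241) is still up and clear. Pressing blue.

Request:
step_arm(targets="0 0 25 0;0 0 55 0;0 0 75 0;0 0 84 0;0 0 86 0;0 0 87.5 0;0 0 89 0;0 0 90.5 0;0 0 92 0;0 0 93.5 0;0 0 95 0;0 0 96 0")

```text
t: 11.05
tcp_pos: [0.4833, 0.3416, 0.064]
tool_rot: [0.112, 0.994, 0.0, 0.001]
force: [0.4, 0.6, 1.8]
finger_gap: -0.0
gripper_force: 1.5
```

Request:
step_arm(targets="0 0 0.8 0;0 0 1.6 0;0 0 2.4 0;0 0 2.8 0;0 0 2.8 0")

```text
t: 11.55
tcp_pos: [0.4832, 0.3415, 0.0609]
tool_rot: [0.112, 0.994, 0.0, 0.0]
force: [1.5, 0.3, 2.3]
finger_gap: -0.001
gripper_force: 1.2
```

Request:
step_arm(targets="0 0 0.4 0;0 0 0.8 0;0 0 1.1 0;0 0 1.1 0")

```text
t: 11.95
tcp_pos: [0.4832, 0.3415, 0.0601]
tool_rot: [0.112, 0.994, 0.0, 0.0]
force: [2.0, 1.3, 4.0]
finger_gap: 0.001
gripper_force: 2.1
```

Blue is at the same height as the other two. I'll retreat and check with the top and scene views.

Request:
step_arm(targets="0 0 -20 0;0 0 -60 0;0 0 -100 0;0 0 -140 0;40 40 -140 0;80 80 -140 0;120 120 -140 0;140 140 -140 0;140 140 -140 0;140 140 -140 0;140 140 -140 0")

```text
t: 13.05
tcp_pos: [0.377, 0.5073, 0.1988]
tool_rot: [0.112, 0.994, -0.002, -0.001]
force: [0.0, -0.5, 0.8]
finger_gap: 0.002
gripper_force: 0.0
```

```bash
python3 - <<'E'
from h import *
s=manip.sense();print(s["t"],s["tcp_pos"],s["force"])
T=manip.snapshot("top");S=manip.snapshot("scene")
for c,a,b in(("red",(147,154),(241,158)),("yellow",(212,146),(280,178)),("blue",(125,192),(205,158)),("green",(187,190),(229,178))):
    A=blob(T,c,a,12);B=blob(S,c,b,9)
    print(c,A and A[0].round(1),B and B[0].round(1), A and B and tri([ray(cam("top"),A[0]),ray(cam("scene"),B[0])]).round(4))
cv2.imwrite("pics/end.png",np.hstack([cv2.resize(T[125:225,95:235],None,fx=2.8,fy=2.8),cv2.resize(S[130:230,150:290],None,fx=2.8,fy=2.8)])[:,:,::-1])
E
```

```text
13.05 [0.37699463 0.5073339  0.19881812] [ 0.009333   -0.49086739  0.82504199]
red [144.5 153.1] [241.6 159.8] [0.5954 0.2871 0.0552]
yellow [212.1 144.2] [278.7 179.5] [0.6221 0.0955 0.0561]
blue [123.8 192.4] [204.  161.1] [0.4832 0.3424 0.0549]
green [186.  190.6] [227.8 178.1] [0.4874 0.1673 0.0641]
```

View pics/end.png

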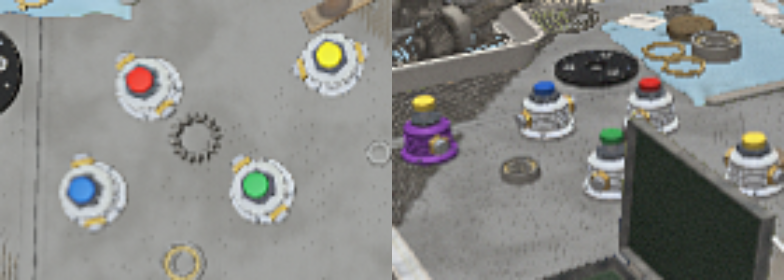

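The red (140,80), yellow (329,55) and blue (82,190) caps measure 10 mm lower than at the start. Green (255,185) is unchanged and no filter has moved.

```bash
python3 -c "
from station import manip
print(manip.sign_off())"
```

```text
the job is handed in; nothing more can be done
None
```

I pushed the red, yellow and blue caps home in that order and left the green cap up; the final camera check agreed (three caps about 10 mm lower, filters unmoved), and the job is handed in, though sign-off returned no verdict.

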